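Put the canister lids back on their own canisters

ROBOT

A 6-joint arm with a two-finger parallel gripper is mounted at the origin on a cart in front of the work surface, level with it; the furniture and walls round the work are solid. World frame = base frame: x ahead of the robot, y to its left, z up, the work surface at z = 0. Lengths are in m, angles in rad, forces in N, time in s.
With the tool pointing down it reaches from about 0.3 to 0.875 m from the base axis. Payload 6.4 kg.
Tool frame: the origin (TCP) lies midway between the tips of the shut fingers; the grasp point (between the pads) lies robot.tcp_to_grasp behind it (robot.tcp_to_grasp is the distance from the TCP to the grasp point, in m); z points along the fingers, y is the line along which they close (so a half turn about z gives the same grasp; the last joint's range is limited). The gripper opens to 88 mm and grips with 3 to 60 N. Pads are 18 mm wide; open, the fingers measure 123 mm over their backs; the gripper's body (75 mm by 187 mm) begins 45 mm behind the grasp point.
Start: joints at [1.092, 0.181, 1.607, -0, 1.354, -0.206], TCP at [0.155, 0.554, 0.239] pointing down, gripper open.
Joint ranges: [-2.99, 2.99], [-0.89, 2.07], [0.3, 2.58], [-1.14, 4.28], [0, 2.63], [-3.12, 3.12]. Speed limits (rad/s): [2.57, 2.57, 3.01, 3.14, 3.14, 3.14].

INTERFACE

Orientations are given as a rotation vector (axis times angle).
In Python, from bench import robot gives the robot as it stands.
- The arm moves only by the tool jog_arm, never from a script. Its argument "deltas" is a list of rows, each an object with "dp": the shift along the tool's x, y, z in cm, a list of three; "spin": the turn about the tool's z in degrees; "gripper": the opening, from 0 (shut) to 1 (fully open). A call has 1 to 20 rows; each row is the pose to reach, as a shift and turn from the pose commanded when the call began, along the tool's axes at that moment; what a row does not reach only later rows make up. A row lasts 1/10 s, in which the tool goes at most 50 mm and 8.59 degrees, less where a joint would pass 70% of its speed; a pose out of reach is approached as far as the arm can. A call with a gripper value outside its range is refused whole. The fingers move at their own pace and stop on an object; the grip force is fixed at half the most. Time passes only in rows, so rows that repeat a pose let the fingers close. It gives the time, the measured TCP pose, the force, the opening and the grip force at its end, in the units of the state.
- robot.observe(): the state, without advancing time (a new reading comes with each control period).
- robot.get_image(name): name is "scene" or "top"; returns a dict with "img" (384x512x3 uint8, red, green, blue), "camera_matrix" (3x3 intrinsics, pixels), "distortion" ([k1, k2, p1, p2, k3] as OpenCV has them; the pictures are not rectified), "extrinsics" (4x4, takes a point from camera to world coordinates). Camera axes: x right, y up, looking along -z (the intrinsics and any distortion apply to the point x, -y, -z); pixel columns grow to the right and rows downward; lengths in m; the calibration is good to about 2 mm. A picture is of the moment at which its call begins. There is no depth.
- robot.close_job(): hands the job in; it is judged then, once.
The state is a dict: "time_s": time; "joints": joint angles; "joint_velocities": joint speeds; "effort": joint torques, N m; "ee_pos": TCP position; "orientation": TCP orientation; "force": force on the tool from outside, world axes, zero at the start; "torque": the same for the moment, N m; "width": finger opening in m; "finger_force": force on a finger pad.
Only numpy, scipy, OpenCV 4.12 (cv2) and the standard library are available. Lean on these libraries where they do the work, as an engineer would, in place of code of your own. Each camera call takes 0.05 s, during which the arm holds its last target. There are 200 camera calls.

TASK

After the washing-up the lids of the three storage canisters were put on the wrong ones, so none of them closes. Put each lid on the canister of its own shape, so that its plug drops into the mouth and the lid lies flat on the rim; the empty cutting board is free if you need to set a lid down meanwhile. Leave the canisters standing where they are and do not disturb the pepper mill, the lemon and the cup.

Things in the scene. Friction and masses are not known exactly. Their poses are not given: they have to be found in the camera images.
- lid_round_knob (a point): Round lid, 116 mm in diameter (plug 96 mm), 0.13 kg. Wooden plate 8 mm thick; below it a plug 10 mm deep with a rounded lower edge, 4 mm smaller than the round mouth all round; on top a round wooden knob, 26 mm wide, 34 mm high. Point: the knob's centre, half-way up, 17 mm above the plate, 35 mm above the plug's underside; z up. Starts on the square canister, too big to go in.
- lid_square_knob (a point): Square lid, 90 x 90 mm (plug 70 x 70), 0.11 kg. Wooden plate 8 mm thick; below it a plug 10 mm deep with a rounded lower edge, 4 mm smaller than the square mouth all round; on top a round wooden knob, 26 mm wide, 34 mm high. Point: the knob's centre, half-way up, 17 mm above the plate, 35 mm above the plug's underside; z up. x and y run along its sides. Starts across the oblong canister.
- lid_oblong_knob (a point): Oblong lid, 142 mm long and 62 mm wide (plug 122 x 42), 0.12 kg. Wooden plate 8 mm thick; below it a plug 10 mm deep with a rounded lower edge, 4 mm smaller than the oblong mouth all round; on top a round wooden knob, 26 mm wide, 34 mm high. Point: the knob's centre, half-way up, 17 mm above the plate, 35 mm above the plug's underside; z up. y runs along its length. Starts across the round canister.
- canister_round: Round canister, 118 mm in outer diameter, 105 mm high; mouth 104 mm in diameter. White stoneware, open at the top, wall 7 mm, base 8 mm, 0.95 kg, loose, standing in front of a microwave oven (240 mm high, its front at x = 0.54, y -0.39 to 0.07). Origin: centre of the underside. z is up. Closed, its own lid's knob centre stands 130 mm above the origin.
- canister_square: Square canister, 92 x 92 mm, 90 mm high; mouth 78 x 78 mm. White stoneware, open at the top, wall 7 mm, base 8 mm, 0.95 kg, loose, standing in front of a microwave oven (240 mm high, its front at x = 0.54, y -0.39 to 0.07). Origin: centre of the underside. z is up. x and y run along its sides. Closed, its own lid's knob centre stands 115 mm above the origin.
- canister_oblong: Oblong canister, 144 mm long (y) and 64 mm wide (x), 80 mm high; mouth 130 x 50 mm. White stoneware, open at the top, wall 7 mm, base 8 mm, 0.95 kg, loose, standing in front of a microwave oven (240 mm high, its front at x = 0.54, y -0.39 to 0.07). Origin: centre of the underside. z is up. Closed, its own lid's knob centre stands 105 mm above the origin.
- board: Cream cutting board, 270 mm (x) by 128 mm (y), 16 mm thick, empty, lying flat on the worktop; a lid can be set down on it for a while. Origin: centre of the underside. A lid standing on it has its knob centre 51 mm above the origin.
- mill_mid (a point): Bystander: wooden pepper mill, 58 mm in diameter, 170 mm high, upright. Point half-way up on its axis.
- lemon_mid (a point): Bystander: lemon, 83 x 58 x 58 mm. Its centre.
- cup_mid (a point): Bystander: small steel cup, 52 mm in diameter, 72 mm high, upright. Its centre, half-way up.
There are look-alikes about, which are no part of the job. What is shaped like the canister_round but black is not meant.

How it is judged:
By the outcome, as a careful person would: the job done as asked, in the order asked, and still so for the second after the job is handed in, with the robot touching nothing.
It also fails if it takes over 99 s, if anything falls off the work surface, if the arm or the gripper's body presses on something with over 40 N, if the wrist force passes 120 N, or if a joint passes its speed limit or range.

## Working session

There is one attempt and no reset: what is moved stays moved. The work goes in short steps, Python scripts to look and compute and a tool call to move; the robot and the scene stay as the last step left them, time stands still between calls to the robot, and variables do not carry over. Pictures are saved under pics/ and viewed, at most 14 in all, crops included, and the job is handed in when it is done.

Besides the shell and the picture viewer there is one more tool, called after "Call:" by a JSON object that holds its "op" and its "data". jog_arm: Moves the arm, as the interface text tells. Its arguments: {"type":"object","properties":{"deltas":{"type":"array"}},"required":["deltas"]}

```bash
mkdir -p pics; ls; python3 - <<'E'
from bench import robot
import cv2,pickle
s=robot.observe()
for k,v in s.items(): print(k,v)
print(robot.tcp_to_grasp)
d={}
for n in("scene","top"):
    r=robot.get_image(n); d[n]=r
    cv2.imwrite(f"pics/{n}0.png",cv2.resize(r["img"][:,:,::-1],(800,600),interpolation=cv2.INTER_CUBIC))
    print(n,r["camera_matrix"],r["distortion"],r["extrinsics"])
pickle.dump(d,open("d0.pkl","wb"))
E
```

```text
pics
time_s 0.0
joints [ 1.09171327e+00  1.81535300e-01  1.60795102e+00 -2.05479367e-07
  1.35382694e+00 -2.06242259e-01]
joint_velocities [-0.00057996  0.00023488  0.00029006  0.00153006  0.00051786  0.00091591]
effort [-1.58739691e-03 -4.33859646e+01 -3.41843283e+01  6.99115754e-02
  3.86966905e-02 -1.38156233e-04]
ee_pos [0.15465087 0.55327309 0.23784092]
orientation [-4.27170414e-01 -3.11183105e+00  2.54523099e-03]
force [-0.24388845 -0.59424692 -0.02101576]
torque [-0.02241818 -0.00116303 -0.0438898 ]
finger_force 0.0
width 0.08775048760423639
0.0187
scene [[461.02309367   0.         258.50636236]
 [  0.         461.02309367 190.35119336]
 [  0.           0.           1.        ]] [-0.13018354  0.          0.          0.          0.        ] [[ 0.73862351  0.32709294 -0.5894451  -0.36706476]
 [-0.67387235  0.33464961 -0.65871518 -1.09544926]
 [-0.01820351  0.88375327  0.46759895  0.7981895 ]
 [ 0.          0.          0.          1.        ]]
top [[479.91869909   0.         247.85006497]
 [  0.         479.91869909 193.16345565]
 [  0.           0.           1.        ]] [-0.02211848  0.          0.          0.          0.        ] [[ 0.49354041  0.78000044 -0.38473001 -0.12009089]
 [-0.86963113  0.44900375 -0.20527378 -0.45609693]
 [ 0.01263158  0.4358841   0.89991416  1.57015569]
 [ 0.          0.          0.          1.        ]]
```

View pics/scene0.png

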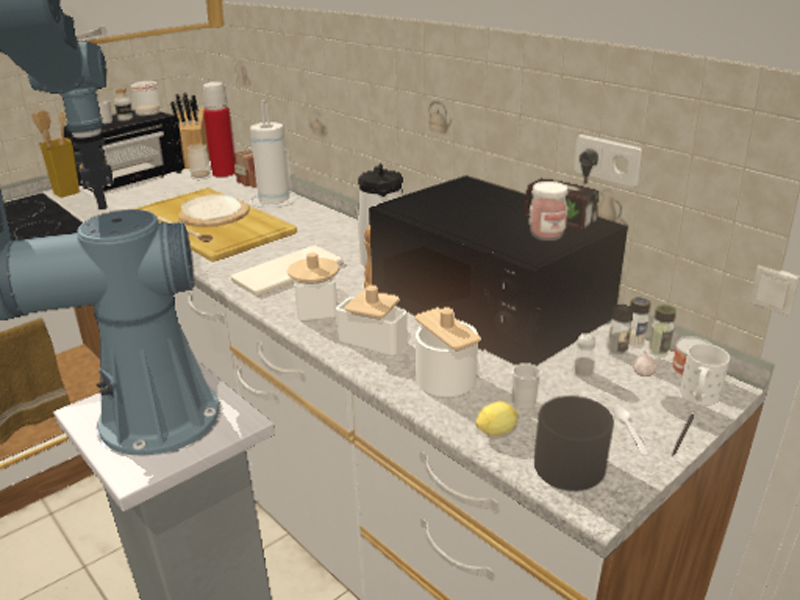

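View pics/top0.png

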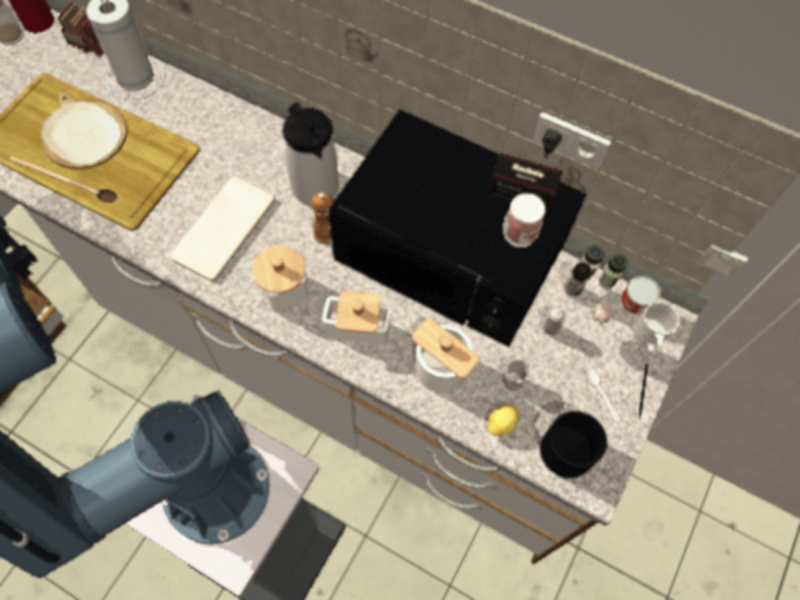

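The candidates, as scene pixels in the 800x600 picture:

| Thing wanted | Chosen | Not meant |
|---|---|---|
| Round canister | white (447,355) | black pot (573,440) |
| Board | cream (287,270) | yellow board (215,222) |
| Round lid | (313,268), on the square canister | plate on the yellow board (213,210) |
| Square lid | (372,302), on the oblong canister | none |
| Oblong lid | (447,328), on the round canister | none |
| Bystanders | mill: top picture (322,215), lemon (497,420), cup (524,385) | salt shaker (585,355) |

Next is a close crop of each view to check these.

```bash
cat > h.py <<'E'
import cv2,numpy as np,pickle
def cam(r):
    return r["camera_matrix"],np.array(r["distortion"],float),r["extrinsics"]
def ray(r,uv):
    K,D,T=cam(r); p=cv2.undistortPoints(np.array(uv,float).reshape(-1,1,2),K,D)[:,0]
    d=np.c_[p[:,0],-p[:,1],-np.ones(len(p))]@T[:3,:3].T
    return T[:3,3],d
def plane(r,uv,z):
    o,d=ray(r,uv); return o+d*((z-o[2])/d[:,2])[:,None]
def tri(ra,ua,rb,ub):
    oa,da=ray(ra,ua);ob,db=ray(rb,ub);da,db=da[0],db[0]
    s=np.linalg.lstsq(np.c_[da,-db],ob-oa,rcond=None)[0]
    a,b=oa+s[0]*da,ob+s[1]*db; return (a+b)/2,np.linalg.norm(a-b)
def proj(r,P):
    K,D,T=cam(r); q=(np.atleast_2d(P)-T[:3,3])@T[:3,:3]; q=q*[1,-1,-1]
    return cv2.projectPoints(q,np.zeros(3),np.zeros(3),K,D)[0][:,0]
def crop(r,x,y,w,h,name,pts=[]):
    s=800/w; im=cv2.resize(r["img"][y:y+h,x:x+w,::-1],None,fx=s,fy=s,interpolation=cv2.INTER_CUBIC)
    for p in pts: cv2.circle(im,tuple(int(v) for v in (np.array(p)+.5-[x,y])*s),2,(255,0,255),-1)
    cv2.imwrite(name,im)
E
python3 - <<'E'
from h import *
d=pickle.load(open("d0.pkl","rb"))
crop(d["top"],140,110,200,150,"pics/c_top.png")
crop(d["scene"],140,145,200,120,"pics/c_scene.png")
E
```

```text
(no output)
```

View pics/c_top.png

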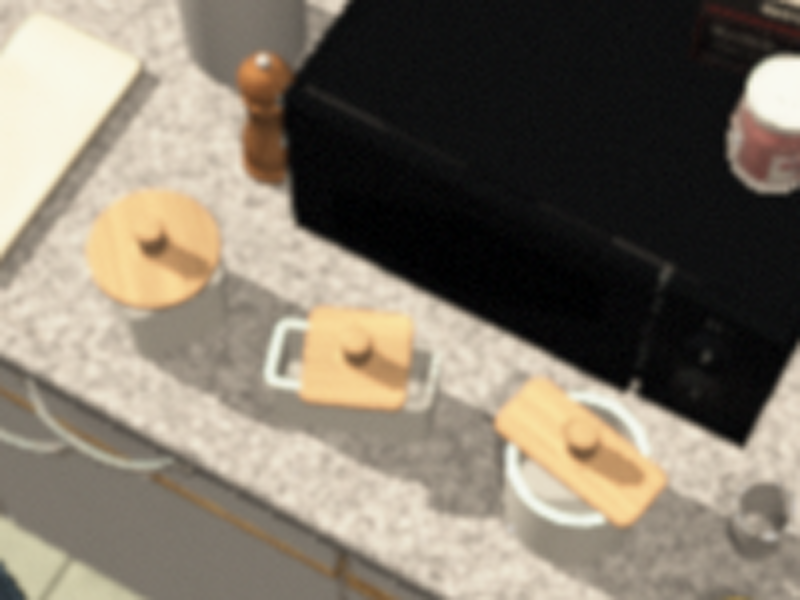

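View pics/c_scene.png

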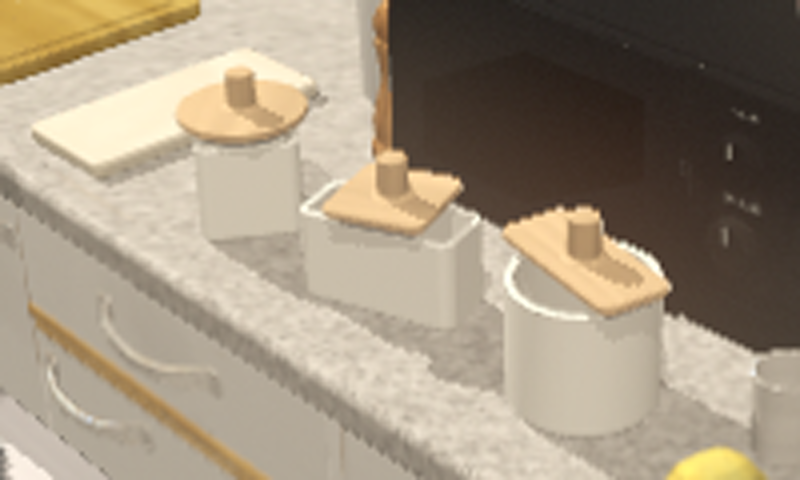

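The crops confirm the choices. In the top crop (scaled x4, offset 140,110), the round lid is at (153,245), the square lid at (357,357) and the oblong lid at (580,450). The white round canister is under the oblong lid, and the cream board is at the left. Next I'll measure the lids, knobs and board.

```bash
cat >> h.py <<'E'
def lids(r,lo=(8,75,110),hi=(22,200,255),roi=None):
    m=cv2.inRange(cv2.cvtColor(r["img"],cv2.COLOR_RGB2HSV),lo,hi)
    m=cv2.morphologyEx(m,cv2.MORPH_CLOSE,np.ones((5,5)))
    if roi: 
        k=np.zeros_like(m);x,y,w,h=roi;k[y:y+h,x:x+w]=m[y:y+h,x:x+w];m=k
    cs=[c for c in cv2.findContours(m,cv2.RETR_EXTERNAL,cv2.CHAIN_APPROX_NONE)[0] if cv2.contourArea(c)>200]
    return sorted(cs,key=lambda c:c[:,0,0].mean())
def rect(P):  # mm rect
    (cx,cy),(w,h),a=cv2.minAreaRect((P[:,:2]*1000).astype(np.float32))
    return np.round([cx,cy,w,h,a],1)
E
python3 - <<'E'
from h import *
d=pickle.load(open("d0.pkl","rb"));t,s=d["top"],d["scene"]
cs=lids(t,roi=(155,150,160,100))
for c,zc in zip(cs,(.090,.080,.105)): 
    for r,cc in((t,c),):
        h=cv2.convexHull(c)[:,0]
        print(len(c),"plate rect",rect(plane(r,h,zc+.014)), "circle",cv2.minEnclosingCircle((plane(r,h,zc+.014)[:,:2]*1000).astype(np.float32)))
kt=[(153,238),(358,347),(583,438)];ks=[(239,88),(391,174),(584,234)]
for a,b in zip(kt,ks):
    print("knob",tri(t,np.array(a)/4+[140,110],s,np.array(b)/4+[140,145]))
# board
m=cv2.inRange(cv2.cvtColor(t["img"],cv2.COLOR_RGB2HSV),(15,20,190),(35,90,255));m[:100]=0;m[190:]=0;m[:,:105]=0;m[:,182:]=0
c=max(cv2.findContours(m,0,1)[0],key=cv2.contourArea);print("board",rect(plane(t,c[:,0],.016)))
# bystander rough
print("mill top",plane(t,[np.array([264,65])/4+[140,110]],.165),"lemon",plane(t,[[503*.64,421*.64]],.03),"cup",plane(t,[[516*.64,369*.64]],.072))
# round canister rim, oblong rim outer pts
print("round base front pts",plane(t,[np.array([505,530])/4+[140,110],np.array([610,565])/4+[140,110]],0))
E
```

```text
90 plate rect [455.9 127.6 114.  111.9  30. ] circle ((456.6461181640625, 128.44496154785156), 59.54912185668945)
92 plate rect [458.7 -74.   94.2  93.2  24.1] circle ((457.7112121582031, -73.57471466064453), 59.19565200805664)
95 plate rect [ 468.7 -281.8  144.8   67.    79. ] circle ((466.2529602050781, -281.6925048828125), 74.76675415039062)
knob (array([0.45565865, 0.12575931, 0.12399455]), np.float64(0.004144815443312877))
knob (array([ 0.45835449, -0.076209  ,  0.11399789]), np.float64(0.0038122469207358192))
knob (array([ 0.46973675, -0.28136168,  0.13751075]), np.float64(0.003428330698877143))
board [530.  349.6 404.3 292.2  33.1]
mill top [[0.63329648 0.11886173 0.165     ]] lemon [[ 0.41628754 -0.45694197  0.03      ]] cup [[ 0.5189245  -0.43115672  0.072     ]]
round base front pts [[ 0.41776104 -0.24698796  0.        ]
 [ 0.43471553 -0.34066595  0.        ]]
```

```bash
cat >> h.py <<'E'
def delta(x,y,z,psi):
    """print row from current observed (sag-corrected none) pose to target; psi=world angle of tool y, deg"""
    from bench import robot
    from scipy.spatial.transform import Rotation as R
    s=robot.observe(); M=R.from_rotvec(s["orientation"]).as_matrix()
    now=np.degrees(np.arctan2(M[1,1],M[0,1]))
    print("now",np.round(s["ee_pos"],4),"psi",round(now,2),"dp cm",np.round(M.T@(np.array([x,y,z])-s["ee_pos"])*100,2),"spin",round(now-psi,2),"t",round(s["time_s"],2),"w",round(s["width"],4))
E
python3 - <<'E'
from h import *
d=pickle.load(open("d0.pkl","rb"));t=d["top"]
P=plane(t,np.array([(237,177),(276,196),(216,278),(170,256)])*.64,.016);print(P.round(3),P.mean(0),np.linalg.norm(P-np.roll(P,1,0),axis=1))
delta(.456,.127,.22,90); delta(.456,.127,.114,90)
E
```

```text
[[0.659 0.395 0.016]
 [0.66  0.28  0.016]
 [0.399 0.275 0.016]
 [0.392 0.404 0.016]] [0.52733531 0.33863181 0.016     ] [0.26617035 0.11565025 0.2611801  0.12860928]
now [0.1547 0.5533 0.2379] psi 74.37 dp cm [-40.5  -32.93   1.83] spin -15.63 t 0.1 w 0.0883
now [0.1547 0.5533 0.2379] psi 74.37 dp cm [-40.51 -32.92  12.43] spin -15.63 t 0.1 w 0.0883
```

Call:
{"op": "jog_arm", "data": {"deltas": [{"dp": [-40.5, -32.9, 0], "spin": -15.6, "gripper": 1}, {"dp": [-40.5, -32.9, 0], "spin": -15.6, "gripper": 1}, {"dp": [-40.5, -32.9, 0], "spin": -15.6, "gripper": 1}, {"dp": [-40.5, -32.9, 0], "spin": -15.6, "gripper": 1}, {"dp": [-40.5, -32.9, 0], "spin": -15.6, "gripper": 1}, {"dp": [-40.5, -32.9, 0], "spin": -15.6, "gripper": 1}, {"dp": [-40.5, -32.9, 0], "spin": -15.6, "gripper": 1}, {"dp": [-40.5, -32.9, 0], "spin": -15.6, "gripper": 1}, {"dp": [-40.5, -32.9, 0], "spin": -15.6, "gripper": 1}, {"dp": [-40.5, -32.9, 0], "spin": -15.6, "gripper": 1}, {"dp": [-40.5, -32.9, 0], "spin": -15.6, "gripper": 1}, {"dp": [-40.5, -32.9, 0], "spin": -15.6, "gripper": 1}, {"dp": [-40.5, -32.9, 0], "spin": -15.6, "gripper": 1}, {"dp": [-40.5, -32.9, 0], "spin": -15.6, "gripper": 1}, {"dp": [-40.5, -32.9, 0], "spin": -15.6, "gripper": 1}, {"dp": [-40.5, -32.9, 0], "spin": -15.6, "gripper": 1}]}}

```text
time_s: 1.7
ee_pos: [0.4558, 0.1288, 0.2388]
orientation: [-0.002, 3.141, 0.0]
force: [0.9, -0.2, -0.6]
width: 0.0882
finger_force: 0.0
```

```bash
python3 -c "
from h import *
delta(.456,.127,.114,90)"
```

```text
now [0.4558 0.1288 0.2388] psi 90.08 dp cm [-0.02 -0.18 12.48] spin 0.08 t 1.7 w 0.0882
```

Call:
{"op": "jog_arm", "data": {"deltas": [{"dp": [0, -0.2, 4], "spin": 0, "gripper": 1}, {"dp": [0, -0.2, 8], "spin": 0, "gripper": 1}, {"dp": [0, -0.2, 10.5], "spin": 0, "gripper": 1}, {"dp": [0, -0.2, 12.4], "spin": 0, "gripper": 1}, {"dp": [0, -0.2, 12.4], "spin": 0, "gripper": 1}, {"dp": [0, -0.2, 12.4], "spin": 0, "gripper": 0.5}, {"dp": [0, -0.2, 12.4], "spin": 0, "gripper": 0.4}, {"dp": [0, -0.2, 12.4], "spin": 0, "gripper": 0}, {"dp": [0, -0.2, 12.4], "spin": 0, "gripper": 0}, {"dp": [0, -0.2, 12.4], "spin": 0, "gripper": 0}, {"dp": [0, -0.2, 12.4], "spin": 0, "gripper": 0}, {"dp": [0, -0.2, 12.4], "spin": 0, "gripper": 0}]}}

```text
time_s: 2.9
ee_pos: [0.4564, 0.1258, 0.1148]
orientation: [0.001, 3.141, -0.0]
force: [-0.2, 0.2, 0.3]
width: 0.0342
finger_force: 0.0
```

Call:
{"op": "jog_arm", "data": {"deltas": [{"dp": [0, 0, 0], "spin": 0, "gripper": 0}, {"dp": [0, 0, 0], "spin": 0, "gripper": 0}, {"dp": [0, 0, 0], "spin": 0, "gripper": 0}, {"dp": [0, 0, -1], "spin": 0, "gripper": 0}, {"dp": [0, 0, -3], "spin": 0, "gripper": 0}, {"dp": [0, 0, -6], "spin": 0, "gripper": 0}, {"dp": [0, 0, -8], "spin": 0, "gripper": 0}, {"dp": [0, 0, -8], "spin": 0, "gripper": 0}]}}

```text
time_s: 3.7
ee_pos: [0.4583, 0.1257, 0.198]
orientation: [0.001, 3.135, -0.0]
force: [-0.1, 0.5, -0.8]
width: 0.0249
finger_force: 30.0
```

Call:
{"op": "jog_arm", "data": {"deltas": [{"dp": [-1, 3, 0], "spin": 0, "gripper": 0}, {"dp": [-2, 7, 0], "spin": 0, "gripper": 0}, {"dp": [-3, 11, 0], "spin": 0, "gripper": 0}, {"dp": [-4, 15, 0], "spin": 0, "gripper": 0}, {"dp": [-4.2, 19, 0], "spin": 0, "gripper": 0}, {"dp": [-4.2, 21.3, 2], "spin": 0, "gripper": 0}, {"dp": [-4.2, 21.3, 6], "spin": 0, "gripper": 0}, {"dp": [-4.2, 21.3, 10], "spin": 0, "gripper": 0}, {"dp": [-4.2, 21.3, 13], "spin": 0, "gripper": 0}, {"dp": [-4.2, 21.3, 14.5], "spin": 0, "gripper": 0}, {"dp": [-4.2, 21.3, 15], "spin": 0, "gripper": 0}, {"dp": [-4.2, 21.3, 15], "spin": 0, "gripper": 0}]}}

```text
time_s: 4.9
ee_pos: [0.4984, 0.3386, 0.0445]
orientation: [-0.001, -3.141, 0.0]
force: [0.1, -0.3, -1.0]
width: 0.0249
finger_force: 30.0
```

Call:
{"op": "jog_arm", "data": {"deltas": [{"dp": [0, 0, 0.2], "spin": 0, "gripper": 0}, {"dp": [0, 0, 0.35], "spin": 0, "gripper": 0}, {"dp": [0, 0, 0.35], "spin": 0, "gripper": 0}, {"dp": [0, 0, 0.35], "spin": 0, "gripper": 1}, {"dp": [0, 0, 0.35], "spin": 0, "gripper": 1}, {"dp": [0, 0, 0.35], "spin": 0, "gripper": 1}, {"dp": [0, 0, 0.35], "spin": 0, "gripper": 1}, {"dp": [0, 0, 0.35], "spin": 0, "gripper": 1}, {"dp": [0, 0, -3], "spin": 0, "gripper": 1}, {"dp": [0, 0, -7], "spin": 0, "gripper": 1}, {"dp": [0, 0, -11], "spin": 0, "gripper": 1}, {"dp": [0, 0, -15], "spin": 0, "gripper": 1}, {"dp": [0, 0, -19.5], "spin": 0, "gripper": 1}, {"dp": [0, 0, -19.5], "spin": 0, "gripper": 1}]}}

```text
time_s: 6.3
ee_pos: [0.5018, 0.3404, 0.2477]
orientation: [0.0, 3.13, 0.008]
force: [1.0, 0.0, -0.0]
width: 0.0878
finger_force: 0.0
```

```bash
python3 - <<'E'
from h import *
from bench import robot
d={n:robot.get_image(n) for n in("scene","top")};pickle.dump(d,open("d1.pkl","wb"))
crop(d["top"],120,85,200,150,"pics/d_top.png")
crop(d["scene"],130,140,200,120,"pics/d_scene.png")
delta(.5,.34,.041,90)
E
```

```text
now [0.499  0.3391 0.2411] psi 89.97 dp cm [-0.04  0.07 20.01] spin -0.03 t 6.4 w 0.0882
```

View pics/d_top.png

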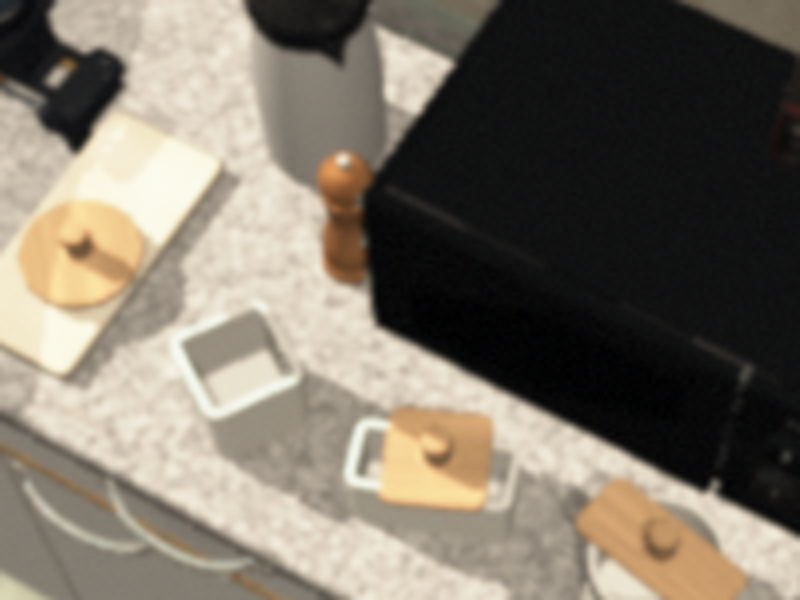

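View pics/d_scene.png

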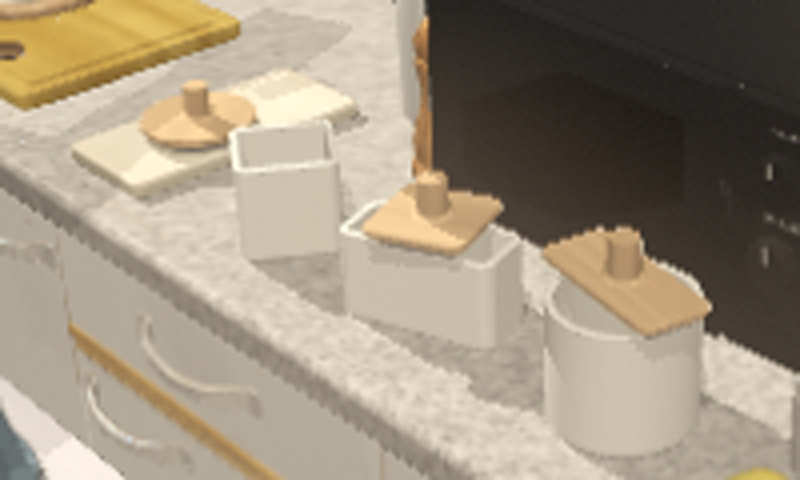

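The round lid now sits on the board at (82,250) in the top crop. The square canister is open, with rim corners at about (262,303), (302,375), (215,418) and (172,345). The square lid's knob is at (436,442). Next I'll measure the square and oblong rims in both views.

```bash
python3 - <<'E'
from h import *
d=pickle.load(open("d1.pkl","rb"));t,s=d["top"],d["scene"]
f=lambda p,o:np.array(p)/4+o
ot,os=[120,85],[130,140]
q=plane(t,f([(262,301),(303,377),(214,418),(171,343)],ot),.09)
print("sq top",q.mean(0).round(4),rect(q))
hs=cv2.cvtColor(t["img"],cv2.COLOR_RGB2HSV)
print("rim hsv",hs[int(85+395/4),int(120+260/4)],"counter",hs[int(85+330/4),int(120+300/4)],hs[175,230])
q=plane(s,f([(231,132),(331,121),(341,171),(238,181)],os),.09)
print("sq scene",q.mean(0).round(4),rect(q))
q=plane(t,f([(354,417),(344,486),(510,510),(520,457)],ot),.08);print("obl top",q.mean(0).round(4),rect(q))
q=plane(s,f([(342,230),(485,268),(521,232)],os),.08);print("obl scene",q.round(4), (q[0]+q[2])/2)
for c,zc in zip(lids(t,roi=(200,175,120,60)),(.08,.105)):
    h=cv2.convexHull(c)[:,0];print("lid",rect(plane(t,h,zc+.014)))
print("knob",tri(t,f((437,440),ot),s,f((431,194),os)))
# white rim of the square can
m=((hs[...,2]>200)&(hs[...,1]<30)).astype(np.uint8)
m[:155]=0;m[195:]=0;m[:,:158]=0;m[:,200:]=0
c=max(cv2.findContours(m,0,1)[0],key=cv2.contourArea);print("rimmask",m.sum(),rect(plane(t,c[:,0],.09)))
E
```

```text
sq top [0.4554 0.1235 0.09  ] [455.3 123.3  85.4  88.2  58.6]
rim hsv [ 33  10 244] counter [ 20  30 231] [ 19  38 194]
sq scene [0.4467 0.112  0.09  ] [446.9 112.8 101.5  90.   57.8]
obl top [ 0.4545 -0.0734  0.08  ] [457.8 -71.4  65.7 147.5  20.9]
obl scene [[ 0.4047 -0.0226  0.08  ]
 [ 0.4472 -0.15    0.08  ]
 [ 0.5067 -0.1267  0.08  ]] [ 0.45568897 -0.07465128  0.08      ]
lid [458.6 -75.   93.7  90.1  27.8]
lid [ 469.4 -281.4  143.9   64.7   79.3]
knob (array([ 0.46417658, -0.07063145,  0.11008075]), np.float64(0.005913709668847647))
rimmask 409 [448.4 143.2 113.6  99.5  59.5]
```

```bash
cat >> h.py <<'E'
def rim(r,z,roi,hull=True,S=18,V=215):
    """outer rim rect from white mask in roi, mm"""
    hs=cv2.cvtColor(r["img"],cv2.COLOR_RGB2HSV); x,y,w,h=roi
    m=np.zeros(hs.shape[:2],np.uint8); m[y:y+h,x:x+w]=((hs[...,2]>V)&(hs[...,1]<S))[y:y+h,x:x+w]
    n,L,st,_=cv2.connectedComponentsWithStats(m); m=(L==1+st[1:,4].argmax()).astype(np.uint8)
    c=cv2.findContours(m,0,1)[0][0][:,0]
    return m,plane(r,c,z)
E
python3 - <<'E'
from h import *
d=pickle.load(open("d1.pkl","rb"));t,s=d["top"],d["scene"]
for S in(14,18,22):
  for nm,z,roi in(("sq",.09,(160,157,38,36)),("ob",.08,(203,185,50,32))):
    m,P=rim(t,z,roi,S=S); print(S,nm,m.sum(),rect(P))
d0=pickle.load(open("d0.pkl","rb"))["top"]
m,P=rim(d0,.105,(260,203,48,42)); A=P[:,:2]
print("round n",m.sum(),cv2.minEnclosingCircle((A*1000).astype(np.float32)), cv2.fitEllipse((A[cv2.convexHull((A*1000).astype(np.float32),returnPoints=False)[:,0]]*1000).astype(np.float32)))
delta(.4585,-.0755,.24,74)
E
```

```text
14 sq 93 [450.  133.1  91.4  76.3  60. ]
14 ob 30 [437.3 -12.6  60.6  20.2  24.5]
18 sq 120 [447.5 134.8  98.   74.7  64.5]
18 ob 43 [437.9 -14.   61.2  24.1  24.4]
22 sq 160 [442.1 133.6 109.1  76.5  74.5]
22 ob 57 [437.6 -13.3  61.9  25.6  24.4]
round n 71 ((435.9751281738281, -274.87158203125), 47.11606216430664) ((440.455078125, -276.00238037109375), (58.666038513183594, 92.26929473876953), 167.66546630859375)
now [0.499  0.3391 0.2411] psi 89.97 dp cm [  4.03 -41.46   0.05] spin 15.97 t 6.4 w 0.0882
```

Call:
{"op": "jog_arm", "data": {"deltas": [{"dp": [4, -5, 0], "spin": 8, "gripper": 1}, {"dp": [4, -10, 0], "spin": 16, "gripper": 1}, {"dp": [4, -15, 0], "spin": 16, "gripper": 1}, {"dp": [4, -20, 0], "spin": 16, "gripper": 1}, {"dp": [4, -25, 0], "spin": 16, "gripper": 1}, {"dp": [4, -30, 0], "spin": 16, "gripper": 1}, {"dp": [4, -35, 0], "spin": 16, "gripper": 1}, {"dp": [4, -39, 0], "spin": 16, "gripper": 1}, {"dp": [4, -41.5, 0], "spin": 16, "gripper": 1}, {"dp": [4, -41.5, 3], "spin": 16, "gripper": 1}, {"dp": [4, -41.5, 7], "spin": 16, "gripper": 1}, {"dp": [4, -41.5, 10], "spin": 16, "gripper": 1}, {"dp": [4, -41.5, 10], "spin": 16, "gripper": 1}]}}

```text
time_s: 7.7
ee_pos: [0.4536, -0.0745, 0.1341]
orientation: [-0.437, -3.099, -0.005]
force: [-0.4, -0.1, 0.2]
width: 0.0884
finger_force: 0.0
```

```bash
python3 - <<'E'
from h import *
delta(.459,-.075,.105,74)
E
```

```text
now [ 0.4536 -0.0745  0.1341] psi 73.93 dp cm [-0.57  0.09  2.9 ] spin -0.07 t 7.7 w 0.0884
```

Call:
{"op": "jog_arm", "data": {"deltas": [{"dp": [-0.2, 0, 1], "spin": 0, "gripper": 1}, {"dp": [-0.2, 0, 2.5], "spin": 0, "gripper": 1}, {"dp": [-0.2, 0, 3.3], "spin": 0, "gripper": 0.6}, {"dp": [-0.2, 0, 3.3], "spin": 0, "gripper": 0.6}]}}

```text
time_s: 8.1
ee_pos: [0.46, -0.0766, 0.1064]
orientation: [-0.437, -3.11, -0.0]
force: [0.3, 0.5, 0.2]
width: 0.074
finger_force: 0.0
```

```bash
python3 - <<'E'
from h import *
delta(.459,-.075,.105,74)
E
```

```text
now [ 0.46   -0.0766  0.1064] psi 73.99 dp cm [0.13 0.12 0.14] spin -0.01 t 8.1 w 0.074
```

Call:
{"op": "jog_arm", "data": {"deltas": [{"dp": [0, 0, 0.2], "spin": 0, "gripper": 0}, {"dp": [0, 0, 0.2], "spin": 0, "gripper": 0}, {"dp": [0, 0, 0.2], "spin": 0, "gripper": 0}, {"dp": [0, 0, 0.2], "spin": 0, "gripper": 0}, {"dp": [0, 0, 0.2], "spin": 0, "gripper": 0}, {"dp": [0, 0, 0.2], "spin": 0, "gripper": 0}, {"dp": [0, 0, 0.2], "spin": 0, "gripper": 0}, {"dp": [0, 0, 0.2], "spin": 0, "gripper": 0}, {"dp": [0, 0, 0.2], "spin": 0, "gripper": 0}]}}

```text
time_s: 9.0
ee_pos: [0.4603, -0.0766, 0.1049]
orientation: [0.438, 3.111, 0.0]
force: [-0.4, 2.3, 3.5]
width: 0.025
finger_force: 30.0
```

```bash
python3 - <<'E'
from h import *
from bench import robot
s=robot.observe();print(s["force"],s["finger_force"])
delta(.4555,.1235,.20,106.6)
E
```

```text
[-0.3779799   2.34357968  3.46683496] 29.999663829803467
now [ 0.4603 -0.0766  0.1049] psi 73.97 dp cm [ 5.99 19.11 -9.5 ] spin -32.63 t 9.0 w 0.025
```

Call:
{"op": "jog_arm", "data": {"deltas": [{"dp": [0, 0, -1], "spin": 0, "gripper": 0}, {"dp": [0, 0, -4], "spin": 0, "gripper": 0}, {"dp": [0, 0, -8], "spin": 0, "gripper": 0}, {"dp": [0, 1, -9.5], "spin": 0, "gripper": 0}, {"dp": [1, 4, -9.5], "spin": -6, "gripper": 0}, {"dp": [2, 8, -9.5], "spin": -13, "gripper": 0}, {"dp": [4, 12, -9.5], "spin": -20, "gripper": 0}, {"dp": [5, 16, -9.5], "spin": -27, "gripper": 0}, {"dp": [6, 19.1, -9.5], "spin": -32.6, "gripper": 0}, {"dp": [6, 19.1, -8], "spin": -32.6, "gripper": 0}, {"dp": [6, 19.1, -5.5], "spin": -32.6, "gripper": 0}, {"dp": [6, 19.1, -4.5], "spin": -32.6, "gripper": 0}, {"dp": [6, 19.1, -4.5], "spin": -32.6, "gripper": 0}, {"dp": [6, 19.1, -4.5], "spin": -32.6, "gripper": 0}]}}

```text
time_s: 10.4
ee_pos: [0.4555, 0.1231, 0.1503]
orientation: [-0.452, 3.109, -0.0]
force: [-0.0, 0.5, -1.0]
width: 0.0255
finger_force: 30.0
```

```bash
python3 - <<'E'
from h import *
from bench import robot
d={n:robot.get_image(n) for n in("scene","top")};pickle.dump(d,open("d2.pkl","wb"))
delta(.4555,.1235,.115,106.6)
a=d["top"]["img"][110:230,140:300,::-1];b=d["scene"]["img"][150:240,160:280,::-1]
cv2.imwrite("pics/e.png",np.vstack([cv2.resize(a,(400,300),interpolation=2),cv2.resize(b,(400,300),interpolation=2)]))
E
```

```text
now [0.456  0.1231 0.1509] psi 106.53 dp cm [0.05 0.06 3.59] spin -0.07 t 10.5 w 0.0255
```

View pics/e.png

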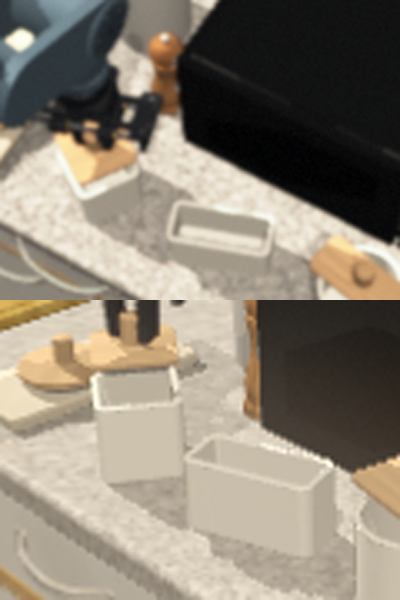

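The square lid is held above the square canister, roughly parallel to it, and the oblong canister is now open at (222,228). I'll take one bigger view to refine both fits.

```bash
python3 - <<'E'
from h import *
d=pickle.load(open("d2.pkl","rb"));t,s=d["top"]["img"],d["scene"]["img"]
g=lambda im,x,y,w,h:cv2.resize(im[y:y+h,x:x+w,::-1],(400,300),interpolation=2)
A=g(s,180,154,40,30);B=g(t,155,160,48,36);C=g(t,200,180,60,45);D=g(s,210,180,60,45)
cv2.imwrite("pics/f.png",np.vstack([np.hstack([A,B]),np.hstack([C,D])]))
E
```

```text
(no output)
```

View pics/f.png

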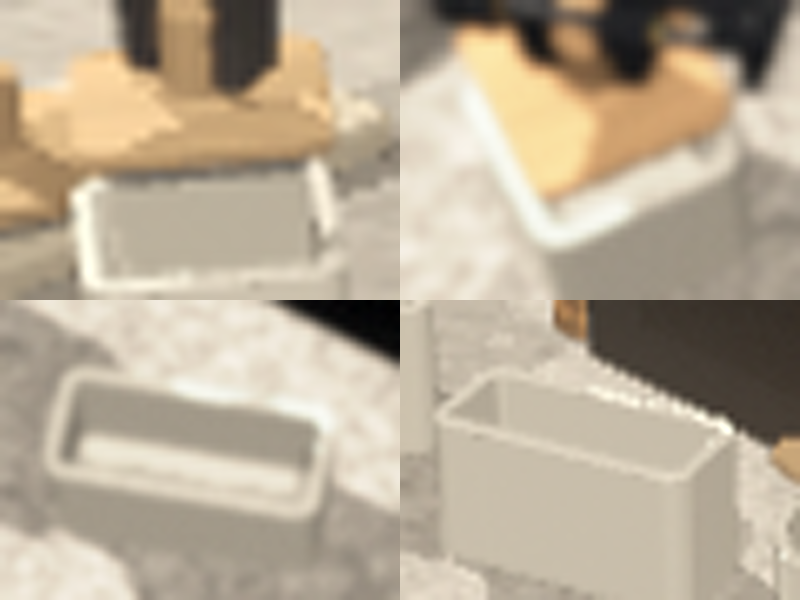

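```bash
python3 - <<'E'
from h import *
d=pickle.load(open("d2.pkl","rb"));t,s=d["top"],d["scene"]
B=lambda p:np.array(p)/(400/48)+[155,160]-.5
A=lambda p:np.array(p)/10+[180,154]-.5
C=lambda p:np.array(p)/(400/60)+[200,180]-.5
D=lambda p:np.array(p)/(400/60)+[210,180]-.5
ang=lambda P:np.degrees(np.arctan2(P[1,1]-P[0,1],P[1,0]-P[0,0])).round(1)%90
L=plane(t,B([(140,195),(55,35)]),.140);print("lid left",ang(L),L.round(4))
L=plane(t,B([(140,195),(335,113)]),.140);print("lid right",ang(L),L.round(4))
R=plane(t,B([(150,245),(60,90)]),.09);print("rim left",ang(R),R.round(4))
R=plane(t,B([(150,245),(345,148)]),.09);print("rim right",ang(R),R.round(4))
L=plane(s,A([(58,165),(332,155)]),.136);print("scene lid front",ang(L),L.round(4))
R=plane(s,A([(80,292),(345,280)]),.09);print("scene rim front",ang(R),R.round(4))
for r,q in((t,C([(65,68),(335,112),(322,222),(43,170)])),(s,D([(40,115),(288,180),(337,128),(90,70)]))):
    P=plane(r,q,.08);print("obl",P.round(3).tolist(),P.mean(0).round(4),rect(P))
E
```

```text
lid left 58.1 [[0.3969 0.1106 0.14  ]
 [0.4409 0.1813 0.14  ]]
lid right 55.9 [[0.3969 0.1106 0.14  ]
 [0.4674 0.0629 0.14  ]]
rim left 60.1 [[0.3977 0.114  0.09  ]
 [0.4396 0.1869 0.09  ]]
rim right 59.9 [[0.3977 0.114  0.09  ]
 [0.476  0.0685 0.09  ]]
scene lid front 50.1 [[0.3896 0.1197 0.136 ]
 [0.4609 0.0601 0.136 ]]
scene rim front 51.2 [[0.3894 0.1136 0.09  ]
 [0.4602 0.0568 0.09  ]]
obl [[0.462, 0.006, 0.08], [0.51, -0.128, 0.08], [0.453, -0.152, 0.08], [0.407, -0.015, 0.08]] [ 0.4578 -0.0722  0.08  ] [457.3 -73.2  62.1 146.2  19.7]
obl [[0.408, -0.019, 0.08], [0.453, -0.151, 0.08], [0.503, -0.13, 0.08], [0.455, 0.001, 0.08]] [ 0.4546 -0.0744  0.08  ] [453.7 -74.7  54.7 141.9  20.2]
```

Call:
{"op": "jog_arm", "data": {"deltas": [{"dp": [0, 0, 1.5], "spin": -2, "gripper": 0}, {"dp": [0, 0, 2.8], "spin": -2, "gripper": 0}, {"dp": [0, 0, 3.2], "spin": -2, "gripper": 0}, {"dp": [0, 0, 3.4], "spin": -2, "gripper": 0}, {"dp": [0, 0, 3.6], "spin": -2, "gripper": 0}, {"dp": [0, 0, 3.8], "spin": -2, "gripper": 0}, {"dp": [0, 0, 3.8], "spin": -2, "gripper": 0}]}}

```text
time_s: 11.2
ee_pos: [0.4565, 0.1239, 0.1134]
orientation: [-0.506, 3.098, 0.001]
force: [-2.3, 2.8, 8.3]
width: 0.025
finger_force: 30.1
```

Call:
{"op": "jog_arm", "data": {"deltas": [{"dp": [0.05, 0.1, 0], "spin": 0, "gripper": 0}, {"dp": [0.1, 0.2, 0], "spin": 0, "gripper": 0}, {"dp": [0.1, 0.2, 0.1], "spin": 0, "gripper": 0}, {"dp": [0.1, 0.2, 0.2], "spin": 0, "gripper": 0}, {"dp": [0.1, 0.2, 0.2], "spin": 0, "gripper": 0}]}}

```text
time_s: 11.7
ee_pos: [0.4565, 0.1252, 0.1124]
orientation: [-0.506, 3.094, -0.001]
force: [1.1, 1.4, 11.6]
width: 0.0251
finger_force: 30.2
```

```bash
python3 - <<'E'
from h import *
from bench import robot
d={n:robot.get_image(n) for n in("scene","top")};pickle.dump(d,open("d3.pkl","wb"))
t,s=d["top"]["img"],d["scene"]["img"]
g=lambda im,x,y,w,h:cv2.resize(im[y:y+h,x:x+w,::-1],(400,400),interpolation=2)
cv2.imwrite("pics/g.png",np.hstack([g(s,180,160,40,40),g(t,155,155,50,50)]))
E
```

```text
(no output)
```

View pics/g.png

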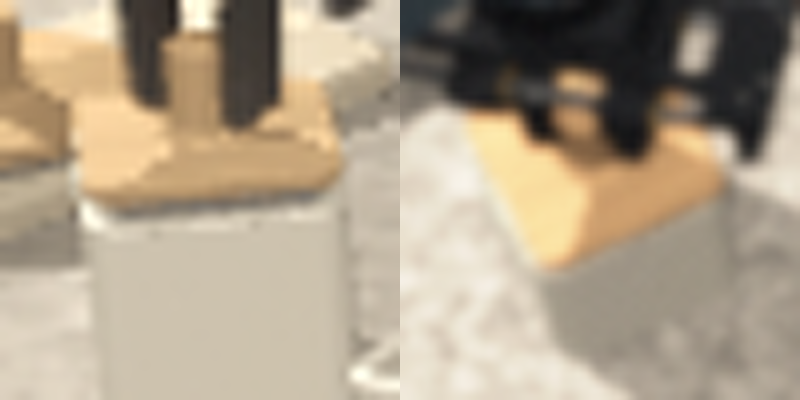

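Call:
{"op": "jog_arm", "data": {"deltas": [{"dp": [-0.1, 0.05, 0], "spin": 0, "gripper": 0}, {"dp": [-0.2, 0.1, 0], "spin": 0, "gripper": 0}, {"dp": [-0.2, 0.1, 0], "spin": 0, "gripper": 0}]}}

```text
time_s: 12.1
ee_pos: [0.4566, 0.1269, 0.1107]
orientation: [-0.506, 3.097, 0.0]
force: [2.1, 2.8, 3.2]
width: 0.0251
finger_force: 30.0
```

```bash
python3 -c "
from h import *
from bench import robot
print(robot.observe()['torque'])
delta(.4565,.1235,.105,108.6)"
```

```text
[ 0.45911837 -0.46903512 -0.03013851]
now [0.4566 0.1269 0.1107] psi 108.55 dp cm [ 0.12 -0.32  0.57] spin -0.05 t 12.1 w 0.0251
```

Call:
{"op": "jog_arm", "data": {"deltas": [{"dp": [-0.1, 0.05, 0], "spin": 0, "gripper": 0}, {"dp": [-0.15, 0.1, 0.1], "spin": 0, "gripper": 0}, {"dp": [-0.15, 0.1, 0.2], "spin": 0, "gripper": 0}, {"dp": [-0.15, 0.1, 0.2], "spin": 0, "gripper": 0}]}}

```text
time_s: 12.5
ee_pos: [0.4555, 0.128, 0.107]
orientation: [0.507, -3.099, -0.0]
force: [-0.3, 1.2, -0.8]
width: 0.0251
finger_force: 30.0
```

```bash
python3 -c "
from h import *
from bench import robot
print(robot.observe()['torque'])
delta(.4565,.1235,.105,108.6)"
```

```text
[ 0.12705838  0.02866795 -0.00725149]
now [0.4555 0.128  0.107 ] psi 108.57 dp cm [ 0.05 -0.46  0.2 ] spin -0.03 t 12.5 w 0.0251
```

Call:
{"op": "jog_arm", "data": {"deltas": [{"dp": [0, 0, 0.15], "spin": 0, "gripper": 0}, {"dp": [0, 0, 0.25], "spin": 0, "gripper": 0}, {"dp": [0, 0, 0.25], "spin": 0, "gripper": 0}]}}

```text
time_s: 12.8
ee_pos: [0.4561, 0.1278, 0.1053]
orientation: [0.507, -3.1, 0.0]
force: [-2.8, -1.1, 3.1]
width: 0.0251
finger_force: 29.9
```

Call:
{"op": "jog_arm", "data": {"deltas": [{"dp": [0, 0, 0], "spin": 0, "gripper": 1}, {"dp": [0, 0, 0], "spin": 0, "gripper": 1}, {"dp": [0, 0, 0], "spin": 0, "gripper": 1}, {"dp": [0, 0, 0], "spin": 0, "gripper": 1}, {"dp": [0, 0, 0], "spin": 0, "gripper": 1}, {"dp": [0, 0, -2], "spin": 0, "gripper": 1}, {"dp": [0, 0, -6], "spin": 0, "gripper": 1}, {"dp": [0, 0, -10], "spin": 0, "gripper": 1}, {"dp": [0, 0, -13.5], "spin": 0, "gripper": 1}, {"dp": [0, 0, -13.5], "spin": 0, "gripper": 1}, {"dp": [0, 0, -13.5], "spin": 0, "gripper": 1}]}}

```text
time_s: 13.9
ee_pos: [0.4566, 0.128, 0.2407]
orientation: [-0.507, 3.099, -0.0]
force: [-0.5, -0.4, -0.7]
width: 0.0881
finger_force: 0.0
```

```bash
python3 - <<'E'
from h import *
from bench import robot
d={n:robot.get_image(n) for n in("scene","top")};pickle.dump(d,open("d4.pkl","wb"))
t,s=d["top"],d["scene"]
delta(.469,-.2815,.24,74)
c=lids(t,roi=(155,140,170,110));print(len(c))
for q in c:
    h=cv2.convexHull(q)[:,0]; x=h[:,0].mean()
    z=.09+.004 if x<200 else .119
    print(x,rect(plane(t,h,z)))
E
```

```text
now [0.4554 0.128  0.2387] psi 108.57 dp cm [ 11.75 -39.25  -0.13] spin 34.57 t 14.0 w 0.0883
2
178.73333333333332 [454.1 124.5  91.7  90.2  57. ]
286.73333333333335 [ 469.5 -282.   144.1   65.1   79.3]
```

Call:
{"op": "jog_arm", "data": {"deltas": [{"dp": [1.5, -5, 0], "spin": 7, "gripper": 1}, {"dp": [3, -10, 0], "spin": 14, "gripper": 1}, {"dp": [4.5, -14.5, 0], "spin": 21, "gripper": 1}, {"dp": [6, -19, 0], "spin": 28, "gripper": 1}, {"dp": [7.5, -24, 0], "spin": 34.6, "gripper": 1}, {"dp": [9, -29, 0], "spin": 34.6, "gripper": 1}, {"dp": [10, -33.5, 0], "spin": 34.6, "gripper": 1}, {"dp": [11, -37, 0], "spin": 34.6, "gripper": 1}, {"dp": [11.5, -39, 0], "spin": 34.6, "gripper": 1}, {"dp": [11.5, -39, 3], "spin": 34.6, "gripper": 1}, {"dp": [11.5, -39, 6], "spin": 34.6, "gripper": 1}, {"dp": [11.5, -39, 9], "spin": 34.6, "gripper": 1}, {"dp": [11.5, -39, 10.8], "spin": 34.6, "gripper": 0.6}, {"dp": [11.5, -39, 10.8], "spin": 34.6, "gripper": 0.6}, {"dp": [11.5, -39, 10.8], "spin": 34.6, "gripper": 0.6}]}}

```text
time_s: 15.5
ee_pos: [0.4713, -0.2774, 0.1317]
orientation: [-0.437, -3.11, -0.002]
force: [-0.2, 0.1, -0.5]
width: 0.0662
finger_force: 0.0
```

```bash
python3 -c "
from h import *
delta(.4705,-.28,.1295,74)"
```

```text
now [ 0.4713 -0.2774  0.1317] psi 74.01 dp cm [ 0.   -0.27  0.22] spin 0.01 t 15.5 w 0.0662
```

Call:
{"op": "jog_arm", "data": {"deltas": [{"dp": [0, -0.15, 0.2], "spin": 0, "gripper": 0.6}, {"dp": [0, -0.15, 0.2], "spin": 0, "gripper": 0}, {"dp": [0, -0.15, 0.2], "spin": 0, "gripper": 0}, {"dp": [0, -0.15, 0.2], "spin": 0, "gripper": 0}, {"dp": [0, -0.15, 0.2], "spin": 0, "gripper": 0}, {"dp": [0, -0.15, 0.2], "spin": 0, "gripper": 0}, {"dp": [0, -0.15, 0.2], "spin": 0, "gripper": 0}, {"dp": [0, -0.15, 0.2], "spin": 0, "gripper": 0}, {"dp": [0, -0.15, 0.2], "spin": 0, "gripper": 0}, {"dp": [0, -0.15, 0.2], "spin": 0, "gripper": 0}]}}

```text
time_s: 16.5
ee_pos: [0.4712, -0.28, 0.1306]
orientation: [0.438, 3.11, -0.001]
force: [-1.1, 0.8, 4.8]
width: 0.0253
finger_force: 30.0
```

```bash
python3 -c "
from h import *
delta(.458,-.07,.22,105)"
```

```text
now [ 0.4712 -0.28    0.1306] psi 73.97 dp cm [ 7.06 19.82 -8.95] spin -31.03 t 16.5 w 0.0253
```

Call:
{"op": "jog_arm", "data": {"deltas": [{"dp": [0, 0, -1], "spin": 0, "gripper": 0}, {"dp": [0, 0, -4], "spin": 0, "gripper": 0}, {"dp": [0, 0, -7], "spin": 0, "gripper": 0}, {"dp": [0, 1, -8], "spin": 0, "gripper": 0}, {"dp": [1, 4, -8], "spin": -6, "gripper": 0}, {"dp": [2.5, 8, -8], "spin": -12, "gripper": 0}, {"dp": [4, 12, -8], "spin": -19, "gripper": 0}, {"dp": [5.5, 16, -8], "spin": -26, "gripper": 0}, {"dp": [7, 19.8, -8], "spin": -31, "gripper": 0}, {"dp": [7, 19.8, -5], "spin": -31, "gripper": 0}, {"dp": [7, 19.8, -2.5], "spin": -31, "gripper": 0}, {"dp": [7, 19.8, -1.5], "spin": -31, "gripper": 0}, {"dp": [7, 19.8, -1.5], "spin": -31, "gripper": 0}, {"dp": [7, 19.8, -1.5], "spin": -31, "gripper": 0}]}}

```text
time_s: 17.9
ee_pos: [0.4587, -0.0703, 0.1456]
orientation: [-0.409, 3.115, 0.0]
force: [-1.1, -0.5, -0.3]
width: 0.025
finger_force: 30.0
```

```bash
python3 - <<'E'
from h import *
from bench import robot
d={n:robot.get_image(n) for n in("scene","top")};pickle.dump(d,open("d5.pkl","wb"))
delta(.458,-.07,.1056,105)
t,s=d["top"]["img"],d["scene"]["img"]
g=lambda im,x,y,w,h:cv2.resize(im[y:y+h,x:x+w,::-1],(400,400),interpolation=2)
cv2.imwrite("pics/i.png",np.hstack([g(s,205,160,64,64),g(t,195,165,64,64)]))
E
```

```text
now [ 0.4593 -0.0707  0.1464] psi 104.94 dp cm [0.11 0.1  4.08] spin -0.06 t 18.0 w 0.0251
```

View pics/i.png

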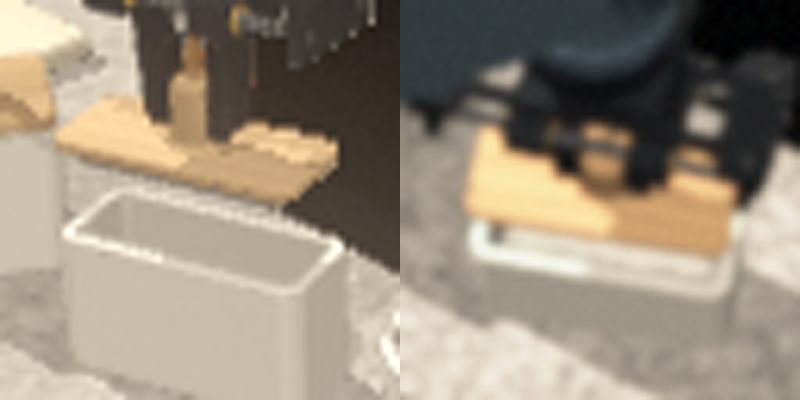

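```bash
python3 - <<'E'
from h import *
d=pickle.load(open("d5.pkl","rb"));t,s=d["top"],d["scene"]
f=lambda p,o:np.array(p)/6.25+o-.5
ang=lambda P:np.degrees(np.arctan2(P[1,1]-P[0,1],P[1,0]-P[0,0])).round(1)%180
zl=.131
for nm,r,o,L,R in(("scene",s,[205,160],[(57,148),(288,202),(338,166)],[(65,232),(294,294),(345,244)]),("top",t,[195,165],[(66,214),(330,254)],[(70,262),(335,302)])):
    a=plane(r,f(L,o),zl);b=plane(r,f(R,o),.08)
    print(nm,"lid",ang(a[:2]),"rim",ang(b[:2]),"mid diff rim-lid",((b-a)[:,:2]*1000).round(1).tolist(),(a*1000).round(0)[:,:2].tolist())
E
```

```text
scene lid 109.9 rim 108.0 mid diff rim-lid [[2.8, 2.1], [-0.3, -2.8], [9.4, 6.3]] [[404.0, -19.0], [450.0, -146.0], [494.0, -134.0]]
top lid 110.5 rim 110.5 mid diff rim-lid [[-4.8, -1.5], [-3.0, -5.5]] [[407.0, -15.0], [456.0, -148.0]]
```

Call:
{"op": "jog_arm", "data": {"deltas": [{"dp": [0.3, -0.2, 1], "spin": 0, "gripper": 0}, {"dp": [0.3, -0.2, 2.5], "spin": 0, "gripper": 0}, {"dp": [0.3, -0.2, 3.5], "spin": 0, "gripper": 0}, {"dp": [0.3, -0.2, 3.9], "spin": 0, "gripper": 0}, {"dp": [0.3, -0.2, 4.1], "spin": 0, "gripper": 0}, {"dp": [0.3, -0.2, 4.3], "spin": 0, "gripper": 0}, {"dp": [0.3, -0.2, 4.3], "spin": 0, "gripper": 0}]}}

```text
time_s: 18.7
ee_pos: [0.4575, -0.0724, 0.1038]
orientation: [-0.409, 3.112, 0.001]
force: [-0.2, 6.0, 10.9]
width: 0.0252
finger_force: 30.0
```

```bash
python3 -c "
from h import *
from bench import robot
print(robot.observe()['torque'])
delta(.458,-.07,.0956,105)"
```

```text
[ 0.89182778  0.2803818  -0.00513747]
now [ 0.4575 -0.0724  0.1038] psi 104.96 dp cm [-0.11  0.22  0.82] spin -0.04 t 18.7 w 0.0252
```

Call:
{"op": "jog_arm", "data": {"deltas": [{"dp": [0, 0.1, 0], "spin": 0, "gripper": 0}, {"dp": [0, 0.2, 0], "spin": 0, "gripper": 0}, {"dp": [0, 0.3, 0], "spin": 0, "gripper": 0}, {"dp": [0, 0.3, 0], "spin": 0, "gripper": 0}]}}

```text
time_s: 19.1
ee_pos: [0.4573, -0.0712, 0.1039]
orientation: [-0.409, 3.111, -0.005]
force: [2.0, -2.8, 6.2]
width: 0.0248
finger_force: 30.0
```

```bash
python3 -c "
from h import *
from bench import robot
print(robot.observe()['torque'])
delta(.458,-.07,.0956,105)"
```

```text
[-0.23993648 -0.24520475  0.06069973]
now [ 0.4573 -0.0712  0.1039] psi 104.97 dp cm [-0.09  0.1   0.83] spin -0.03 t 19.1 w 0.0248
```

Call:
{"op": "jog_arm", "data": {"deltas": [{"dp": [-0.1, 0, 0], "spin": 0, "gripper": 0}, {"dp": [-0.2, 0, 0], "spin": 0, "gripper": 0}, {"dp": [-0.2, 0, 0.1], "spin": 0, "gripper": 0}, {"dp": [-0.2, 0, 0.1], "spin": 0, "gripper": 0}]}}

```text
time_s: 19.5
ee_pos: [0.4581, -0.0695, 0.1015]
orientation: [-0.408, 3.113, -0.001]
force: [4.3, -0.6, 2.4]
width: 0.0252
finger_force: 30.0
```

```bash
python3 -c "
from h import *
from bench import robot
print(robot.observe()['torque'])
delta(.458,-.07,.0956,105)"
```

```text
[ 0.14860528 -0.6245793  -0.13358894]
now [ 0.4581 -0.0695  0.1015] psi 104.95 dp cm [ 0.02 -0.05  0.59] spin -0.05 t 19.5 w 0.0252
```

Going in; continue towards +x a little.

Call:
{"op": "jog_arm", "data": {"deltas": [{"dp": [-0.1, 0, 0], "spin": 0, "gripper": 0}, {"dp": [-0.15, 0, 0.15], "spin": 0, "gripper": 0}, {"dp": [-0.15, 0, 0.25], "spin": 0, "gripper": 0}, {"dp": [-0.15, 0, 0.25], "spin": 0, "gripper": 0}]}}

```text
time_s: 19.9
ee_pos: [0.4582, -0.0687, 0.0982]
orientation: [0.409, -3.114, -0.001]
force: [3.1, 0.7, -1.1]
width: 0.0253
finger_force: 30.0
```

```bash
python3 -c "
from h import *
from bench import robot
print(robot.observe()['torque'])
delta(.458,-.07,.0956,105)"
```

```text
[ 0.24518811 -0.43129759 -0.12068067]
now [ 0.4582 -0.0687  0.0982] psi 104.97 dp cm [ 0.05 -0.12  0.26] spin -0.03 t 19.9 w 0.0253
```

Call:
{"op": "jog_arm", "data": {"deltas": [{"dp": [0, 0, 0.15], "spin": 0, "gripper": 0}, {"dp": [0, 0, 0.3], "spin": 0, "gripper": 0}, {"dp": [0, 0, 0.35], "spin": 0, "gripper": 0}, {"dp": [0, 0, 0.35], "spin": 0, "gripper": 0}]}}

```text
time_s: 20.3
ee_pos: [0.4578, -0.069, 0.0954]
orientation: [0.41, -3.113, -0.001]
force: [-3.4, 1.2, 8.9]
width: 0.0253
finger_force: 30.0
```

Call:
{"op": "jog_arm", "data": {"deltas": [{"dp": [0, 0, 0.1], "spin": 0, "gripper": 1}, {"dp": [0, 0, 0], "spin": 0, "gripper": 1}, {"dp": [0, 0, 0], "spin": 0, "gripper": 1}, {"dp": [0, 0, 0], "spin": 0, "gripper": 1}, {"dp": [0, 0, 0], "spin": 0, "gripper": 1}, {"dp": [0, 0, -3], "spin": 0, "gripper": 1}, {"dp": [0, 0, -7], "spin": 0, "gripper": 1}, {"dp": [0, 0, -11], "spin": 0, "gripper": 1}, {"dp": [0, 0, -14.5], "spin": 0, "gripper": 1}, {"dp": [-2, 5, -14.5], "spin": 5, "gripper": 1}, {"dp": [-4, 10, -14.5], "spin": 10, "gripper": 1}, {"dp": [-6, 15, -14.5], "spin": 15, "gripper": 1}, {"dp": [-8, 20, -14.5], "spin": 15, "gripper": 1}, {"dp": [-10, 25, -14.5], "spin": 15, "gripper": 1}, {"dp": [-12, 30, -14.5], "spin": 15, "gripper": 1}, {"dp": [-13.5, 35, -14.5], "spin": 15, "gripper": 1}, {"dp": [-14.5, 38.3, -14.5], "spin": 15, "gripper": 1}, {"dp": [-14.5, 38.3, -14.5], "spin": 15, "gripper": 1}, {"dp": [-14.5, 38.3, -14.5], "spin": 15, "gripper": 1}]}}

```text
time_s: 22.2
ee_pos: [0.4992, 0.3398, 0.2396]
orientation: [0.004, -3.141, 0.001]
force: [-0.3, -0.5, 0.4]
width: 0.0881
finger_force: 0.0
```

```bash
python3 - <<'E'
from h import *
from bench import robot
d={n:robot.get_image(n) for n in("scene","top")};pickle.dump(d,open("d6.pkl","wb"))
delta(.499,.339,.041,90)
t,s=d["top"]["img"],d["scene"]["img"]
g=lambda im,x,y,w,h:cv2.resize(im[y:y+h,x:x+w,::-1],(400,300),interpolation=2)
cv2.imwrite("pics/j.png",np.vstack([np.hstack([g(s,190,150,120,90),g(t,160,150,120,90)]),np.hstack([g(s,255,195,60,45),g(t,255,195,60,45)])]))
E
```

```text
now [0.4997 0.3375 0.2398] psi 89.97 dp cm [ 0.05  0.17 19.88] spin -0.03 t 22.3 w 0.0882
```

View pics/j.png

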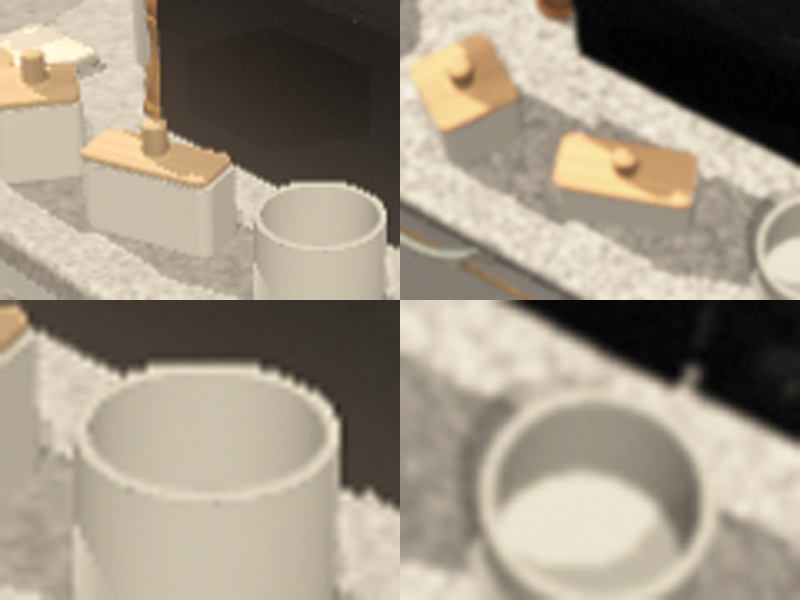

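Both lids lie flat: the square one at (460,80) and the oblong one at (625,170) in the top-right panel. The round canister is open. I'll fit its rim and take the camera bias from the lids placed at known TCP positions.

```bash
python3 - <<'E'
from h import *
from scipy.optimize import least_squares
d=pickle.load(open("d6.pkl","rb"));t,s=d["top"],d["scene"]
for nm,r,roi in(("top",t,(155,140,100,90)),("scene",s,(190,150,80,60))):
    for q in lids(r,roi=roi):
        h=cv2.convexHull(q)[:,0];x=h[:,0].mean()
        z=(.094 if nm=="top" else .094) if plane(r,[h.mean(0)],.09)[0,1]>.03 else .084
        print(nm,"lid",rect(plane(r,h,z)))
fit=lambda P:least_squares(lambda c:np.hypot(P[:,0]-c[0],P[:,1]-c[1])-c[2],[.46,-.28,.059])
for nm,r,p in(("top",t,[(80,187),(307,190),(190,92),(112,122),(272,122),(87,235),(301,235)]),("scene",s,[(77,138),(340,132),(200,64),(120,80),(300,83),(150,188),(215,203),(280,188)])):
    P=plane(r,np.array(p)/(20/3)+[255,195]-.5,.105);o=fit(P);print(nm,"can",o.x.round(4),np.abs(o.fun).max().round(4))
E
```

```text
top lid [453.  125.8  92.6  90.4  58.6]
top lid [454.6 -69.4  67.1 144.7  18.5]
scene lid [469.1 142.4 152.4  80.1  55.2]
scene lid [531.   68.1 450.9 138.6  60.5]
top can [ 0.467  -0.2794  0.0565] 0.0006
scene can [ 0.4649 -0.2835  0.058 ] 0.0031
```

Call:
{"op": "jog_arm", "data": {"deltas": [{"dp": [0, 0.1, 4], "spin": 0, "gripper": 1}, {"dp": [0, 0.1, 8], "spin": 0, "gripper": 1}, {"dp": [0, 0.1, 12], "spin": 0, "gripper": 1}, {"dp": [0, 0.1, 16], "spin": 0, "gripper": 1}, {"dp": [0, 0.1, 19], "spin": 0, "gripper": 0.6}, {"dp": [0, 0.1, 19.9], "spin": 0, "gripper": 0.6}, {"dp": [0, 0.1, 19.9], "spin": 0, "gripper": 0.6}, {"dp": [0, 0.1, 19.9], "spin": 0, "gripper": 0}, {"dp": [0, 0.1, 19.9], "spin": 0, "gripper": 0}, {"dp": [0, 0.1, 19.9], "spin": 0, "gripper": 0}, {"dp": [0, 0.1, 19.9], "spin": 0, "gripper": 0}, {"dp": [0, 0.1, 19.9], "spin": 0, "gripper": 0}, {"dp": [0, 0.1, 19.9], "spin": 0, "gripper": 0}, {"dp": [0, 0.1, 19.9], "spin": 0, "gripper": 0}, {"dp": [0, 0.1, 19.9], "spin": 0, "gripper": 0}]}}

```text
time_s: 23.8
ee_pos: [0.5001, 0.3396, 0.0418]
orientation: [0.001, 3.141, 0.0]
force: [-1.8, -0.1, 5.5]
width: 0.0252
finger_force: 30.0
```

Call:
{"op": "jog_arm", "data": {"deltas": [{"dp": [0, 0, -1], "spin": 0, "gripper": 0}, {"dp": [0, 0, -4], "spin": 0, "gripper": 0}, {"dp": [0, 0, -8], "spin": 0, "gripper": 0}, {"dp": [1, 0, -12], "spin": 0, "gripper": 0}, {"dp": [2, 0, -16], "spin": 0, "gripper": 0}, {"dp": [3, -1, -19.5], "spin": 0, "gripper": 0}, {"dp": [4, -4, -20], "spin": 0, "gripper": 0}, {"dp": [4, -8, -20], "spin": 0, "gripper": 0}, {"dp": [4, -12, -20], "spin": 0, "gripper": 0}, {"dp": [4, -16, -20], "spin": 0, "gripper": 0}, {"dp": [4, -20, -20], "spin": 0, "gripper": 0}, {"dp": [4, -24, -20], "spin": 0, "gripper": 0}, {"dp": [4, -28, -20], "spin": 0, "gripper": 0}, {"dp": [4, -32, -20], "spin": 0, "gripper": 0}, {"dp": [4, -36, -20], "spin": 0, "gripper": 0}, {"dp": [4, -40, -20], "spin": 0, "gripper": 0}, {"dp": [4, -44, -20], "spin": 0, "gripper": 0}, {"dp": [4, -48, -20], "spin": 0, "gripper": 0}, {"dp": [4, -51, -20], "spin": 0, "gripper": 0}, {"dp": [4, -53, -20], "spin": 0, "gripper": 0}]}}

```text
time_s: 25.8
ee_pos: [0.459, -0.1927, 0.2413]
orientation: [-0.004, -3.141, 0.0]
force: [1.8, 0.6, -0.7]
width: 0.0252
finger_force: 30.0
```

```bash
python3 -c "
from h import *
delta(.47,-.28,.24,90)
delta(.47,-.28,.135,90)"
```

```text
now [ 0.459  -0.1927  0.2413] psi 89.86 dp cm [-1.12 -8.73  0.13] spin -0.14 t 25.8 w 0.0252
now [ 0.459  -0.1927  0.2413] psi 89.86 dp cm [-1.12 -8.73 10.63] spin -0.14 t 25.8 w 0.0252
```

Call:
{"op": "jog_arm", "data": {"deltas": [{"dp": [-0.5, -4, 0], "spin": 0, "gripper": 0}, {"dp": [-1.1, -7.5, 0], "spin": 0, "gripper": 0}, {"dp": [-1.1, -8.8, 0], "spin": 0, "gripper": 0}, {"dp": [-1.1, -8.8, 3], "spin": 0, "gripper": 0}, {"dp": [-1.1, -8.8, 6], "spin": 0, "gripper": 0}, {"dp": [-1.1, -8.8, 8], "spin": 0, "gripper": 0}, {"dp": [-1.1, -8.8, 9], "spin": 0, "gripper": 0}, {"dp": [-1.1, -8.8, 9], "spin": 0, "gripper": 0}, {"dp": [-1.1, -8.8, 9], "spin": 0, "gripper": 0}]}}

```text
time_s: 26.7
ee_pos: [0.4709, -0.2787, 0.1522]
orientation: [0.0, 3.141, -0.001]
force: [0.3, -0.1, -0.4]
width: 0.0247
finger_force: 30.0
```

```bash
python3 -c "
from h import *
delta(.47,-.28,.128,90)"
```

```text
now [ 0.4709 -0.2787  0.1522] psi 89.99 dp cm [ 0.1  -0.13  2.42] spin -0.01 t 26.7 w 0.0247
```

Call:
{"op": "jog_arm", "data": {"deltas": [{"dp": [0.1, -0.2, 1], "spin": 0, "gripper": 0}, {"dp": [0.1, -0.2, 1.8], "spin": 0, "gripper": 0}, {"dp": [0.1, -0.2, 2.1], "spin": 0, "gripper": 0}, {"dp": [0.1, -0.2, 2.3], "spin": 0, "gripper": 0}, {"dp": [0.1, -0.2, 2.45], "spin": 0, "gripper": 0}, {"dp": [0.1, -0.2, 2.45], "spin": 0, "gripper": 0}]}}

```text
time_s: 27.3
ee_pos: [0.4695, -0.2806, 0.1266]
orientation: [-0.001, -3.141, -0.0]
force: [-0.3, 0.1, -0.6]
width: 0.0252
finger_force: 30.0
```

```bash
python3 -c "
from h import *
from bench import robot
print(robot.observe()['torque'])
delta(.47,-.28,.1208,90)"
```

```text
[0.01390061 0.03767102 0.00702673]
now [ 0.4695 -0.2806  0.1266] psi 89.97 dp cm [-0.05  0.06  0.58] spin -0.03 t 27.3 w 0.0252
```

Already in the mouth with no contact force; lower it to seat.

Call:
{"op": "jog_arm", "data": {"deltas": [{"dp": [0, 0, 0.2], "spin": 0, "gripper": 0}, {"dp": [0, 0, 0.4], "spin": 0, "gripper": 0}, {"dp": [0, 0, 0.55], "spin": 0, "gripper": 0}, {"dp": [0, 0, 0.65], "spin": 0, "gripper": 0}, {"dp": [0, 0, 0.65], "spin": 0, "gripper": 0}]}}

```text
time_s: 27.8
ee_pos: [0.4695, -0.2806, 0.1204]
orientation: [-0.001, -3.142, 0.0]
force: [-0.9, 1.3, 0.9]
width: 0.0254
finger_force: 30.0
```

Call:
{"op": "jog_arm", "data": {"deltas": [{"dp": [0, 0, 0.05], "spin": 0, "gripper": 1}, {"dp": [0, 0, 0], "spin": 0, "gripper": 1}, {"dp": [0, 0, 0], "spin": 0, "gripper": 1}, {"dp": [0, 0, 0], "spin": 0, "gripper": 1}, {"dp": [0, 0, 0], "spin": 0, "gripper": 1}, {"dp": [0, 0, 0], "spin": 0, "gripper": 1}, {"dp": [0, 0, -3], "spin": 0, "gripper": 1}, {"dp": [0, 0, -7], "spin": 0, "gripper": 1}, {"dp": [0, 0, -11], "spin": 0, "gripper": 1}, {"dp": [0, 0, -14], "spin": 0, "gripper": 1}, {"dp": [3, 4, -14], "spin": 0, "gripper": 1}, {"dp": [6, 8, -14], "spin": 0, "gripper": 1}, {"dp": [9, 12, -14], "spin": 0, "gripper": 1}, {"dp": [9, 16, -14], "spin": 0, "gripper": 1}, {"dp": [9, 20, -14], "spin": 0, "gripper": 1}, {"dp": [9, 24, -14], "spin": 0, "gripper": 1}, {"dp": [9, 28, -14], "spin": 0, "gripper": 1}, {"dp": [9, 32, -14], "spin": 0, "gripper": 1}, {"dp": [9, 34, -14], "spin": 0, "gripper": 1}, {"dp": [9, 34, -14], "spin": 0, "gripper": 1}]}}

```text
time_s: 29.8
ee_pos: [0.3793, 0.0615, 0.2604]
orientation: [-0.006, 3.141, 0.001]
force: [0.2, -0.5, 0.4]
width: 0.0885
finger_force: 0.0
```

```bash
python3 - <<'E'
from h import *
from bench import robot
d={n:robot.get_image(n) for n in("scene","top")}
t,s=d["top"]["img"],d["scene"]["img"]
g=lambda im,x,y,w,h:cv2.resize(im[y:y+h,x:x+w,::-1],(400,300),interpolation=2)
cv2.imwrite("pics/k.png",np.vstack([np.hstack([g(s,180,150,120,90),g(t,160,150,120,90)]),np.hstack([g(s,250,190,120,90),g(t,240,190,120,90)])]))
E
```

```text
(no output)
```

View pics/k.png

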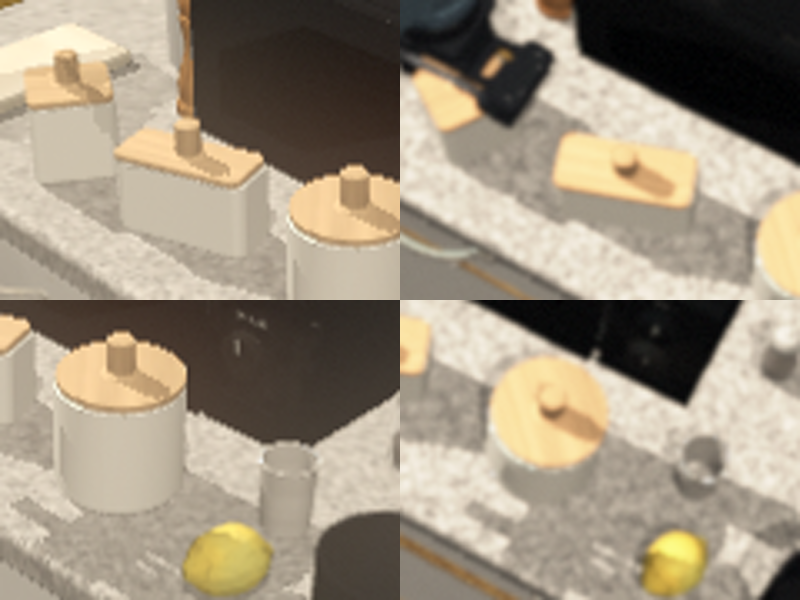

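All three lids lie flat on their own canisters: square at (67,85), oblong at (190,155) and round at (120,375). The cup and the lemon stand where they were.

```bash
python3 -c "
from bench import robot
print(robot.close_job())"
```

```text
the job is handed in; nothing more can be done
None
```

The job is handed in at about 30 s on the robot's clock: the last picture shows all three lids lying flat on their own canisters, with no sign that the canisters, pepper mill, lemon or cup were disturbed.

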